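Take the rolling pin out of its slide-cover box

TASK

Slide the cover of the rolling-pin box fully open, then ease the rolling pin out through the opening: it is longer than the opening, so bring its free end up first, at a slant, drawing the other end out from under the fixed deck without forcing it. Finish still holding the pin in the gripper, motionless, with all of it at least 15 cm above the worktop and touching nothing else; leave the cover open and do not disturb the mug, the drinking glass and the salt shaker.

Things in the scene. Friction and masses are not known exactly. Their poses are not given: they have to be found in the camera images.
- pin_box: pale wooden box fixed to the worktop, 376 x 148 mm, 78 mm high. Origin on the worktop below the edge of its fixed deck; x along its length (+x roughly to the robot's left), z up. Inside: x -175 to +185 mm, y +-66 mm, floor at z 6 mm. The +x end wall is 69 mm high; brown guide lips (z 75 to 78) run along both long sides, 126 mm free between them. A deck covers x < 0, a sliding cover x > 0
- cover (a joint): how far the flat brown cover (183 x 130 x 4 mm, lying at z 70 to 74 mm in the box) has slid open along the box's -x, over the fixed deck, in m: 0 = shut, 0.17 = fully open against its stop; starts between 0 and 0.05. It slides with about 2 N and stays where it is left
- cover_handle (a point): middle of the dark steel bar handle on the cover (moves with it): bar 60 mm long along box x, 14 mm wide in y, from z 74 (cover's top) to z 102 mm; this point is at z 90 mm
- pin_centre (a point): centre of the dark wooden rolling pin, on its axis: 260 mm long, 30 mm thick over the middle 170 mm, tapering to 22 mm at the ends, 0.13 to 0.2 kg, balanced at this point. It starts level along the box's x axis on two saddles, axis at z 46 mm, with this point 30 to 46 mm to +x of the deck's edge, so in the opening once the cover is open
- pin_free_end (a point): end of the pin's axis that points to the box's +x: the end in the opening, which comes out first; 130 mm from pin_centre
- pin_deck_end (a point): other end of the pin's axis, which starts about 90 mm under the fixed deck
- opening_edge (a point): middle of the edge of the box's fixed deck, on its top face (box x 0, y 0, z 69 mm). The deck, 4 mm thick (underside z 65), covers all of box x < 0; the opening runs from here to the end wall at x +185 mm. Below it and at x +125 mm stand notched saddles that carry the pin: 8 mm thick, 52 mm wide in y, base up to z 31, lips to z 41, 40 mm between lips
- mug_mid (a point): green coffee mug, 86 x 118 mm, 96 mm high, standing loose to the left; point half-way up
- drinking_glass_mid (a point): clear drinking glass, 77 mm across, 89 mm high, standing loose to the right; point half-way up
- salt_shaker_mid (a point): salt shaker, 44 mm across, 90 mm high, standing loose behind the box; point half-way up

How it is judged:
By the outcome, as a careful person would: the job done as asked, in the order asked, and still so for the second after the job is handed in, while the arm keeps its last pose, push and grip.
It also fails if it takes over 48 s, if anything falls off the work surface, if the arm or the gripper's body presses on something with over 40 N, if the wrist force passes 120 N, or if a joint passes its speed limit or range.

ROBOT

A 6-joint arm with a two-finger parallel gripper is mounted at the origin on a cart in front of the work surface, level with it; the furniture and walls round the work are solid. World frame = base frame: x ahead of the robot, y to its left, z up, the work surface at z = 0. Lengths are in mm, angles in rad, forces in N, time in s.
With the tool pointing down it reaches from about 275 to 1000 mm from the base axis. Payload 8.4 kg.
Tool frame: the origin (TCP) lies between the finger pads; the fingertips stand 22 mm ahead of it and the grasp point (between the pads) lies 3 mm ahead of it; z points along the fingers, y is the line along which they close (so a half turn about z gives the same grasp; the last joint's range is limited). The gripper opens to 85 mm and grips with 20 to 120 N. Pads are 22 mm wide; open, the fingers measure 114 mm over their backs; the gripper's body (76 mm by 85 mm) begins 54 mm behind the grasp point. The pads swing forward as they close: fully open they stand 13 mm farther back than shut.
Start: joints at [1.235, 0.353, 1.633, -0, 1.155, -0.002], TCP at [204.771, 590.506, 253.281] pointing down, gripper open.
Joint ranges: [-2.63, 2.63], [-0.92, 2.1], [0.06, 2.66], [-1.3, 4.44], [0, 2.69], [-3.02, 3.02]. Speed limits (rad/s): [2.22, 2.22, 2.79, 3.14, 3.14, 3.14].

INTERFACE

Orientations are given as [roll, pitch, yaw] about the fixed x, y, z axes, in that order (R = Rz(yaw) Ry(pitch) Rx(roll)).
In Python, from rig import r, grab_frame gives the robot as it stands.
- The arm moves only by the shell command python3 -m inch 'ROWS' [FORCE]. ROWS is JSON, a list of rows, each a list of 7 numbers: the turn, a rotation vector about the tool's x, y, z as a fraction of full scale, then the shift along the tool's x, y, z as a fraction of full scale, then the closure, from 0 (fully open) to 1 (shut). In form: [[rx, ry, rz, dx, dy, dz, fingers], ...]. A call has 1 to 8 rows; each row shifts and turns the commanded pose from where the row before left it, along the tool's axes as they then stand; what a row does not reach is not made up. Full scale, the value 1, is 2.5 cm for a shift and pi rad for a turn. A row lasts 1/12 s, in which the tool goes at most 41.7 mm and 7.16 degrees, less where a joint would pass 70% of its speed; a pose out of reach is approached as far as the arm can. A call with a number of a shift or a turn outside -1 to 1 is refused whole. A call with a gripper value outside its range is refused whole. The fingers move at their own pace and stop on an object; FORCE is the grip in N (left out, the last holds). Time passes only in rows, so rows that do not move let the fingers close. It gives the time, the measured TCP pose, the force, the opening and the grip force at its end, in the units of the state.
- r.sense(): the state, without advancing time (a new reading comes with each control period).
- grab_frame(name): name is "side" or "top"; returns a dict with "pixels" (480x640x3 uint8, red, green, blue), "z_map" (480x640 float32, mm along the optical axis (not along the pixel's ray), 0 where there is no reading), "vertical_fov" (degrees; the focal length in pixels is half the picture's height over the tangent of half this angle, whatever the lens; pixels are square), "cx", "cy" (the principal point, pixels), "cam_to_world" (4x4, takes a point from camera to world coordinates). Camera axes: x right, y down, z forward; pixel columns grow to the right and rows downward; lengths in mm; the calibration is good to about 2 mm. A picture is of the moment at which its call begins.
- r.sign_off(): hands the job in; it is judged then, once.
The state is a dict: "clock": time; "qpos": joint angles; "qvel": joint speeds; "joint_efforts": joint torques, N m; "eef_pos": TCP position; "tcp_rot": TCP orientation; "contact_force": force on the tool from outside, world axes, zero at the start; "wrist_torque": the same for the moment, N m; "opening": opening from 0.0 (shut) to 1.0 (fully open); "grasp_force": force on a finger pad.
Only numpy, scipy, OpenCV 4.12 (cv2) and the standard library are available. Lean on these libraries where they do the work, as an engineer would, in place of code of your own. Each camera call takes 0.05 s, during which the arm holds its last target. There are 200 camera calls.

## Working session

There is one attempt and no reset: what is moved stays moved. The work goes in short steps, Python scripts to look and compute and a shell command to move; the robot and the scene stay as the last step left them, time stands still between calls to the robot, and variables do not carry over. Pictures are saved under pics/ and viewed, at most 10 in all, crops included, and the job is handed in when it is done.

```bash
ls; mkdir -p pics
cat > h.py <<'E'
import numpy as np,cv2
from rig import r,grab_frame
def cap(n,save=None):
    f=grab_frame(n); f['f']=240/np.tan(np.radians(f['vertical_fov'])/2)
    if save: cv2.imwrite(save,f['pixels'][:,:,::-1])
    return f
def cloud(f):
    z=f['z_map'];v,u=np.mgrid[:480,:640]
    P=np.stack([(u-f['cx'])*z/f['f'],(v-f['cy'])*z/f['f'],z,np.ones_like(z)],-1)
    return (P@np.array(f['cam_to_world']).T)[...,:3]
E
python3 - <<'E'
from h import *
for n in('top','side'):
    f=cap(n,f'pics/{n}0.png');np.savez(f'{n}0.npz',P=cloud(f),pix=f['pixels'],z=f['z_map']);print(n,f['f'],f['cx'],f['cy'],np.round(f['cam_to_world'],3).tolist())
print(r.sense())
E
```

```text
pics
top 616.233188549253 316.6271118661622 237.22107469814674 [[-0.351, -0.791, 0.502, -290.209], [-0.936, 0.288, -0.201, 383.979], [0.014, -0.54, -0.841, 1649.415], [0.0, 0.0, 0.0, 1.0]]
side 508.95188612707983 317.4595210611911 236.30928217482037 [[-0.97, -0.142, 0.198, 372.763], [-0.243, 0.524, -0.816, 1000.516], [0.012, -0.84, -0.543, 731.663], [0.0, 0.0, 0.0, 1.0]]
{'clock': 0.1, 'qpos': array([ 1.23459800e+00,  3.53592115e-01,  1.63407193e+00,  1.17964288e-05,
        1.15519732e+00, -2.41667538e-03]), 'qvel': array([-0.00093491, -0.00245161, -0.00245896,  0.0002348 , -0.00118514,
        0.0006449 ]), 'joint_efforts': array([-7.81509607e-04, -6.06364346e+01, -3.42817283e+01, -3.28383055e-05,
        4.12206675e-03,  3.18904813e-05]), 'eef_pos': array([204.63384336, 590.1201425 , 252.62327105]), 'tcp_rot': array([-3.14032398e+00, -1.38522126e-05,  2.80780623e+00]), 'contact_force': array([ 0.81849378, -0.44786793,  0.65730818]), 'wrist_torque': array([-0.00760017,  0.03640917,  0.00345844]), 'grasp_force': 0.0, 'opening': 0.9982317736091952}
```

View pics/top0.png

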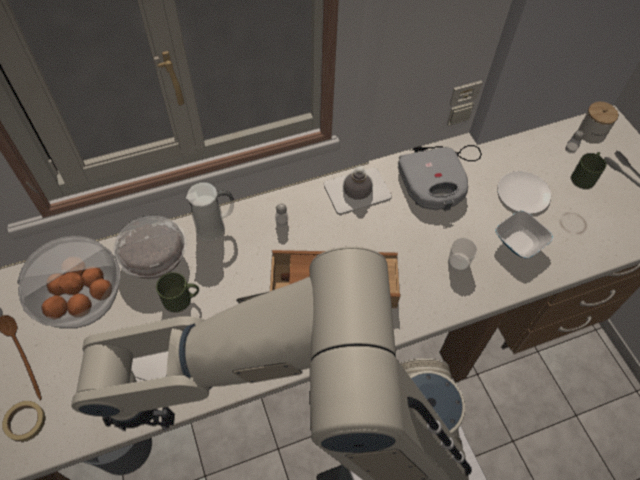

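View pics/side0.png

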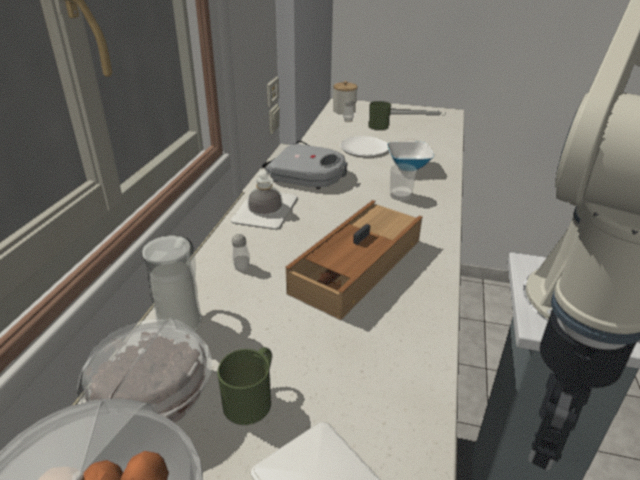

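The side view shows the box clearly: corners near (288,268), (340,310), (422,215) and (375,205). The handle is at (361,235), the pin's free end shows at (330,277), the mug is at (245,385), the glass at (402,182) and the shaker at (240,252). In the top view the arm hides most of the box.

Run:
```python
from h import *
d=np.load('side0.npz');P=d['P'];pix=d['pix'].astype(int)
m=np.zeros((480,640),np.uint8);cv2.fillPoly(m,[np.array([[280,262],[375,195],[430,210],[428,245],[342,320],[285,300]])],1)
q=P[(m>0)&(d['z']>0)]
for lo,hi in((60,82),(64,72),(72,80)):
    s=q[(q[:,2]>lo)&(q[:,2]<hi)]
    print(lo,hi,len(s),cv2.minAreaRect(s[:,:2].astype(np.float32)),np.median(s[:,2]))
for (u,v) in [(361,228),(361,235),(288,268),(340,305),(375,205),(421,215),(330,277),(245,385),(402,182),(240,252),(255,340)]:
    print((u,v),P[v,u].round(),pix[v,u])
h=q[(q[:,2]>88)&(q[:,2]<110)];print('handle',len(h),h.mean(0),cv2.minAreaRect(h[:,:2].astype(np.float32)))
for n,(a,b,c,e) in dict(mug=(215,345,275,425),glass=(385,160,418,202),shaker=(230,232,252,272)).items():
    s=P[b:e,a:c].reshape(-1,3);s=s[(s[:,2]>15)&(s[:,2]<130)];print(n,np.percentile(s,[2,50,98],axis=0).round().tolist())
cv2.imwrite('pics/crop.png',cv2.resize(d['pix'][190:320,270:440,::-1],None,fx=4.5,fy=4.5,interpolation=2))
```

```text
60 82 5301 ((514.0640869140625, 4.9846649169921875), (383.0882568359375, 150.97540283203125), 68.66545104980469) 72.40565610091755
64 72 2205 ((511.2636413574219, 5.9986419677734375), (381.17987060546875, 147.26614379882812), 68.09020233154297) 68.46462075241607
72 80 2859 ((513.8695678710938, 3.9302520751953125), (380.9045715332031, 150.6260223388672), 68.70114135742188) 74.06915303550784
(361, 228) [513.  -7. 102.] [90 82 75]
(361, 235) [509.   8.  92.] [34 33 36]
(288, 268) [642. 157.  78.] [101  71  47]
(340, 305) [516. 206.  42.] [97 78 56]
(375, 205) [ 504. -183.   69.] [115  97  73]
(421, 215) [ 383. -287.   -2.] [178 164 152]
(330, 277) [554. 133.  53.] [57 42 36]
(245, 385) [642. 427.  10.] [60 65 45]
(402, 182) [ 450. -352.   62.] [153 152 141]
(240, 252) [780.  91.  51.] [155 153 144]
(255, 340) [668. 304.  -3.] [139 135 126]
handle 147 [509.85767493   0.81426971  97.59722579] ((510.81036376953125, -2.8172569274902344), (63.278324127197266, 17.488786697387695), 67.26264190673828)
mug [[584.0, 400.0, 17.0], [624.0, 465.0, 62.0], [665.0, 504.0, 95.0]]
glass [[419.0, -548.0, 17.0], [452.0, -366.0, 59.0], [489.0, -348.0, 88.0]]
shaker [[764.0, 73.0, 16.0], [779.0, 92.0, 53.0], [800.0, 101.0, 88.0]]
```

View pics/crop.png

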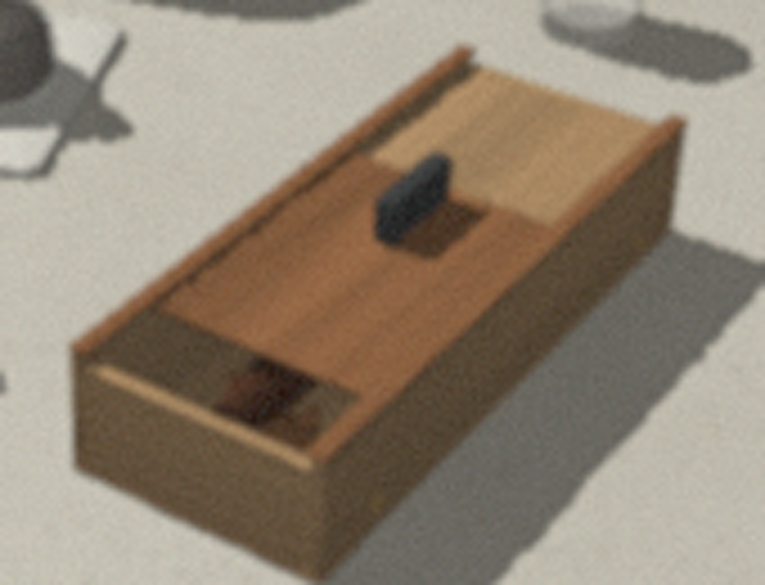

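```bash
A='x'; 
python3 -m inch '[[0,0,0,-0.6,-0.57,0.02,0],[0,0,0,-0.96,-0.91,0.06,0],[0,0,0,-0.96,-0.91,0.06,0],[0,0,0,-0.96,-0.91,0.06,0],[0,0,0,-0.96,-0.91,0.06,0],[0,0,0,-0.96,-0.91,0.06,0],[0,0,0,-0.96,-0.91,0.06,0],[0,0,0,-0.96,-0.91,0.06,0]]' 40
python3 -m inch '[[0,0,0,-0.96,-0.91,0.06,0],[0,0,0,-0.96,-0.91,0.06,0],[0,0,0,-0.96,-0.91,0.06,0],[0,0,0,-0.96,-0.91,0.06,0],[0,0,0,-0.96,-0.91,0.06,0],[0,0,0,-0.96,-0.91,0.06,0],[0,0,0,-0.96,-0.91,0.06,0],[0,0,0,-0.96,-0.91,0.06,0]]'
python3 -m inch '[[0,0,0.0393,0,0,0,0],[0,0,0.0393,0,0,0,0],[0,0,0.0393,0,0,0,0],[0,0,0.0393,0,0,0,0],[0,0,0.0393,0,0,0,0],[0,0,0.0393,0,0,0,0],[0,0,0.0393,0,0,0,0]]'
python3 -m inch '[[0,0,0.0393,0,0,0,0],[0,0,0.0393,0,0,0,0],[0,0,0.0393,0,0,0,0],[0,0,0.0393,0,0,0,0],[0,0,0.0393,0,0,0,0],[0,0,0.0393,0,0,0,0],[0,0,0,0,0,0,0]]'
```

```text
clock: 0.77
eef_pos: [321.0, 365.0, 242.0]
tcp_rot: [-3.141, -0.0, 2.808]
contact_force: [-0.1, 0.4, -0.3]
opening: 0.998
grasp_force: 0.0
clock: 1.43
eef_pos: [442.9, 130.2, 230.1]
tcp_rot: [-3.142, -0.0, 2.808]
contact_force: [0.3, 0.9, 0.2]
opening: 1.001
grasp_force: 0.0
clock: 2.02
eef_pos: [442.4, 131.6, 230.1]
tcp_rot: [-3.141, -0.0, 1.937]
contact_force: [0.1, 0.3, -0.2]
opening: 0.998
grasp_force: 0.0
clock: 2.6
eef_pos: [442.4, 131.7, 230.1]
tcp_rot: [-3.141, 0.0, 1.197]
contact_force: [-0.8, -1.1, 0.1]
opening: 0.995
grasp_force: 0.0
```

Run:
```python
from h import *
f=cap('top','pics/top1.png');np.savez('top1.npz',P=cloud(f),pix=f['pixels'],z=f['z_map'])
```

```text
(no output)
```

View pics/top1.png

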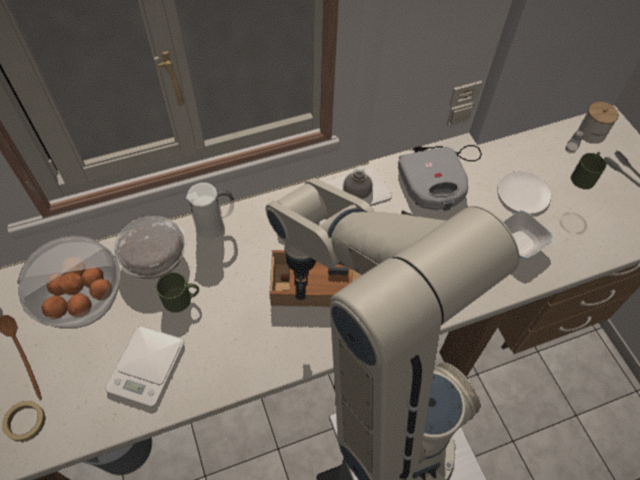

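The top view shows the gripper over the left end of the box, with the handle at about (338,273). I'll check the handle and box edges from this view.

Run:
```python
from h import *
u=np.array([.365,.931]);w=np.array([-.931,.365]);o=np.array([512.2,-.7])
for n in('top1','side0'):
    d=np.load(n+'.npz');P=d['P'];q=P[(d['z']>0)].reshape(-1,3);pix=d['pix'][d['z']>0].astype(int)
    b=np.c_[(q[:,:2]-o)@u,(q[:,:2]-o)@w,q[:,2]]
    k=(abs(b[:,0])<70)&(abs(b[:,1])<25)&(b[:,2]>82)&(b[:,2]<108)&(pix.max(1)<110)
    print(n,'handle',k.sum(),np.percentile(b[k],[3,50,97],axis=0).round(1).tolist())
    k=(b[:,2]>72)&(b[:,2]<84)&(abs(b[:,1])<90)&(abs(b[:,0])<230)
    for x0 in range(-180,190,40):
        s=b[k&(abs(b[:,0]-x0)<12)]
        if len(s):print(x0,len(s),np.percentile(s[:,1],[2,98]).round(1),s[:,2].mean().round(1))
    k=(b[:,2]>60)&(b[:,2]<84)&(abs(b[:,1])<70)&(abs(b[:,0])<230);print('xrange',np.percentile(b[k,0],[.5,99.5]))
    k=(b[:,2]>30)&(b[:,2]<62)&(abs(b[:,1])<30)&(b[:,0]>130)&(b[:,0]<182)&(pix.max(1)<80);print('pin',k.sum(),np.percentile(b[k],[3,50,97],axis=0).round(1).tolist() if k.sum() else '')
```

```text
top1 handle 138 [[-33.6, -7.0, 83.1], [-7.9, 5.2, 98.7], [23.3, 10.7, 106.9]]
-60 14 [-3.2 22.7] 74.7
-20 96 [-24.8  52.5] 76.5
20 174 [-14.1  74.4] 76.7
60 198 [-30.8  73.6] 76.6
100 9 [15.6 68.1] 76.6
140 75 [-4.1 75.8] 77.0
180 91 [-74.6  75.4] 76.8
xrange [-64.98708167 191.90762445]
pin 54 [[140.3, -2.7, 43.4], [149.4, 9.2, 54.6], [161.2, 15.2, 61.3]]
side0 handle 186 [[-29.2, -5.6, 82.6], [3.9, 5.0, 96.7], [26.2, 8.4, 102.3]]
-180 27 [-73.1  73.7] 76.8
-140 49 [-74.6  73.5] 76.4
-100 50 [-73.7  73.9] 76.7
-60 58 [-72.8  74.8] 76.6
-20 238 [-71.   73.6] 74.6
20 322 [-70.8  73.1] 74.7
60 330 [-71.2  73.4] 74.2
100 357 [-69.5  73.9] 74.2
140 213 [-71.5  73.9] 74.5
180 90 [-72.6  75.2] 76.7
xrange [-179.97498288  194.28464819]
pin 139 [[130.5, -6.1, 39.6], [145.0, 7.8, 54.1], [164.0, 14.2, 59.0]]
```

```bash
python3 -m inch '[[0,0,0,-0.8,0.9,0,0],[0,0,0,-0.8,0.9,0,0],[0,0,0,-0.8,0.9,0,0],[0,0,0,-0.8,0.9,0,0],[0,0,0,-0.83,0.89,0,0],[0,0,0,0,0,0.5,0.4],[0,0,0,0,0,1,0.4],[0,0,0,0,0,1,0.4]]'
python3 -m inch '[[0,0,0,0,0,1,0.4],[0,0,0,0,0,0.8,0.4],[0,0,0,0,0,0.5,0.4],[0,0,0,0,0,0.24,0.4],[0,0,0,0,0,0,0.4]]'
```

```text
clock: 3.32
eef_pos: [511.9, -3.4, 167.6]
tcp_rot: [3.14, -0.001, 1.207]
contact_force: [0.2, 0.6, -1.1]
opening: 0.611
grasp_force: 0.0
clock: 3.73
eef_pos: [510.2, -2.6, 103.0]
tcp_rot: [-3.139, 0.001, 1.206]
contact_force: [-0.3, 1.3, 0.5]
opening: 0.598
grasp_force: 0.0
```

Run:
```python
from h import *
f=cap('side');cv2.imwrite('pics/side2.png',cv2.resize(f['pixels'][150:330,260:450,::-1],None,fx=3.2,fy=3.2,interpolation=2))
```

```text
(no output)
```

View pics/side2.png

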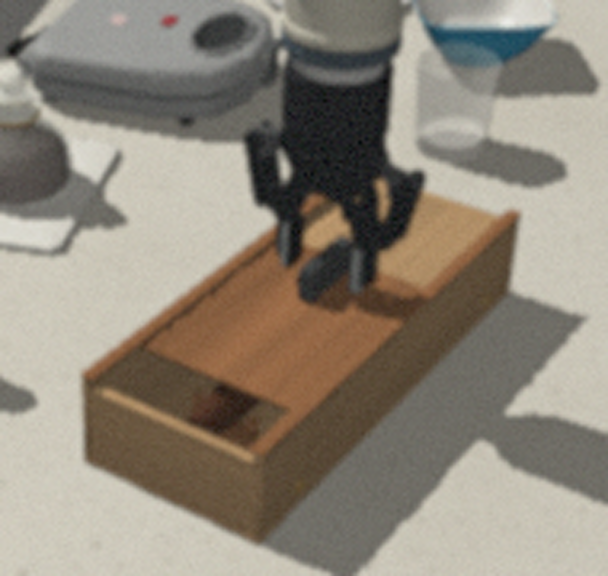

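The fingers straddle the handle: the bar is at (325,270) in the crop, with the fingers at (290,240) and (360,265). I'll close on it and slide.

```bash
python3 -m inch '[[0,0,0,0,0,0,1],[0,0,0,0,0,0,1],[0,0,0,0,0,0,1],[0,0,0,0,0,0,1],[0,0,0,0,0,0,1],[0,0,0,0,0,0,1]]' 30
python3 -m inch '[[0,0,0,-0.3,0,0,1],[0,0,0,-0.6,0,0,1],[0,0,0,-0.6,0,0,1],[0,0,0,-0.6,0,0,1],[0,0,0,-0.6,0,0,1],[0,0,0,-0.6,0,0,1],[0,0,0,-0.6,0,0,1]]'
```

```text
clock: 4.28
eef_pos: [511.2, -2.5, 105.3]
tcp_rot: [3.141, -0.001, 1.203]
contact_force: [-2.7, 1.5, 6.6]
opening: 0.155
grasp_force: 31.6
clock: 4.87
eef_pos: [475.6, -93.8, 105.3]
tcp_rot: [3.142, -0.001, 1.203]
contact_force: [-3.2, 3.4, 8.3]
opening: 0.159
grasp_force: 31.8
```

```bash
python3 -m inch '[[0,0,0,-0.4,0,-0.04,1],[0,0,0,-0.3,0,0,1],[0,0,0,-0.2,0,0,1],[0,0,0,-0.1,0,0,1],[0,0,0,0,0,0,1]]'
python3 -m inch '[[0,0,0,-0.1,0,0,1],[0,0,0,-0.1,0,0,1],[0,0,0,0,0,0,1]]'
```

```text
clock: 5.28
eef_pos: [466.9, -116.2, 105.4]
tcp_rot: [-3.141, -0.002, 1.202]
contact_force: [-0.7, 6.5, -0.2]
opening: 0.157
grasp_force: 31.9
clock: 5.53
eef_pos: [466.2, -118.1, 105.4]
tcp_rot: [-3.141, -0.006, 1.2]
contact_force: [6.5, 28.4, -1.3]
opening: 0.153
grasp_force: 31.6
```

```bash
python3 -m inch '[[0,0,0,0.1,0,0,1],[0,0,0,0,0,0,0.4],[0,0,0,0,0,0,0.4],[0,0,0,0,0,0,0.4],[0,0,0,0,0,-0.5,0.4],[0,0,0,0,0,-1,0.4],[0,0,0,0,0,-1,0.4],[0,0,0,0,0,-1,0.4]]'
python3 - <<'E'
from h import *
u=np.array([.365,.931]);w=np.array([-.931,.365]);o=np.array([512.2,-.7])
for c in('side','top'):
    f=cap(c);P=cloud(f);px=f['pixels'].astype(int)
    if c=='side':cv2.imwrite('pics/side3.png',cv2.resize(f['pixels'][150:330,260:450,::-1],None,fx=3.2,fy=3.2,interpolation=2))
    b=np.stack([(P[...,:2]-o)@u,(P[...,:2]-o)@w,P[...,2]],-1)
    k=(abs(b[...,1])<30)&(b[...,0]>5)&(b[...,0]<183)&(b[...,2]>44)&(b[...,2]<66)&(f['z_map']>0)
    s=b[k];print(c,len(s),np.percentile(s,[1,50,99],axis=0).round(1).tolist())
    for x0 in range(20,181,10):
        t=s[abs(s[:,0]-x0)<5]
        if len(t)>5:
            print(x0,len(t),np.percentile(t[:,1],[3,97]).round(1),t[:,2].max().round(1),'ytop',t[t[:,2]>np.percentile(t[:,2],80),1].mean().round(1))
E
```

```text
clock: 6.2
eef_pos: [466.0, -119.6, 193.8]
tcp_rot: [-3.142, 0.0, 1.203]
contact_force: [0.1, -0.5, -0.1]
opening: 0.599
grasp_force: 0.0
side 611 [[8.5, -7.0, 44.6], [91.5, 9.7, 55.9], [164.6, 18.7, 61.1]]
20 35 [-4.5 18. ] 60.6 ytop 5.2
30 33 [-6.1 17.8] 62.8 ytop 4.3
40 37 [-4.3 17.7] 61.1 ytop 4.3
50 36 [-4.8 17.2] 62.3 ytop 3.2
60 36 [-5.4 17.2] 60.6 ytop 4.4
70 33 [-5.1 17.2] 60.4 ytop 3.1
80 39 [-3.9 17.8] 60.6 ytop 4.7
90 37 [-5.5 18.5] 61.3 ytop 5.2
100 38 [-3.2 18. ] 62.4 ytop 6.0
110 40 [-5.7 17.6] 61.3 ytop 3.2
120 40 [-6.  16.3] 60.8 ytop 3.5
130 46 [-4.5 18.6] 60.1 ytop 6.4
140 43 [-5.9 16.7] 59.0 ytop 2.7
150 37 [-2.9 15.1] 59.1 ytop 3.3
160 47 [-4.7 14.8] 60.3 ytop 4.5
top 443 [[16.6, -10.8, 44.2], [90.0, 8.7, 56.9], [161.0, 20.5, 65.6]]
20 25 [-3.5 18.4] 64.6 ytop 2.5
30 36 [-4.8 19.9] 62.7 ytop 2.6
40 27 [-6.2 19.3] 64.6 ytop 6.7
50 35 [-5.9 17.7] 66.0 ytop 8.5
60 27 [-6.6 17.1] 65.6 ytop 7.2
70 26 [-4.3 17.1] 64.8 ytop 6.8
80 35 [-4.2 19.6] 65.7 ytop 7.0
90 29 [-7.7 17.8] 64.6 ytop 3.6
100 36 [-10.5  18.4] 63.0 ytop 7.4
110 32 [-9.1 18.9] 65.0 ytop 6.2
120 30 [-18.  19.] 65.6 ytop 6.5
130 36 [-7.2 20.5] 65.9 ytop 6.8
140 24 [-5.2 18.1] 62.4 ytop 9.2
150 25 [-5.5 14.7] 65.1 ytop 5.3
160 20 [-6.6 14.1] 61.7 ytop 6.9
```

View pics/side3.png

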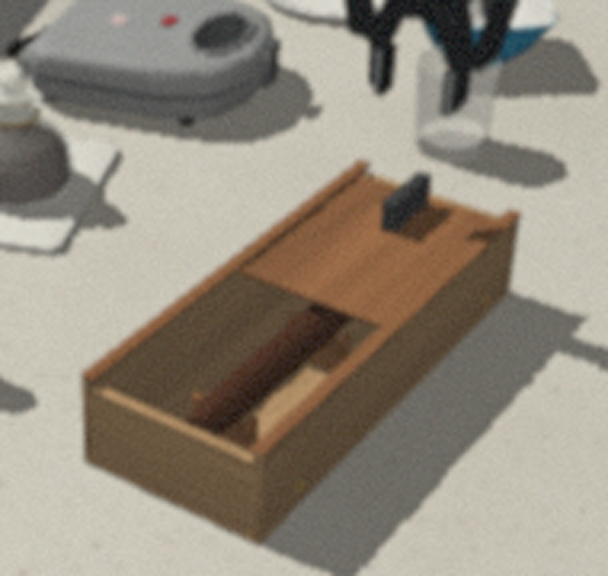

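Cover is fully open. The pin lies at box y of about +4 with its free end at x of about 165, so its centre is near x 35. I'll grasp at x of about 50.

```bash
python3 -m inch '[[0,0,0,0.5,0,0,0.4],[0,0,0,1,-0.06,0,0.4],[0,0,0,1,-0.06,0,0.4],[0,0,0,1,0,0,0.4],[0,0,0,1,0,0,0.4],[0,0,0,1,0,0,0.4],[0,0,0,1,0,0,0.4],[0,0,0,0.6,0,0,0.4]]'
python3 -m inch '[[0,0,0,0,0,0,0.4],[0,0,0,0,0,0.5,0.4],[0,0,0,0,0,1,0.4],[0,0,0,0,0,1,0.4],[0,0,0,0,0,0.5,0.4],[0,0,0,0,0,0,0.4]]'
```

```text
clock: 6.97
eef_pos: [527.9, 49.2, 192.3]
tcp_rot: [3.141, -0.0, 1.203]
contact_force: [0.8, -0.8, -0.4]
opening: 0.598
grasp_force: 0.0
clock: 7.47
eef_pos: [524.8, 46.3, 114.7]
tcp_rot: [-3.137, 0.003, 1.202]
contact_force: [0.5, 0.1, -0.1]
opening: 0.596
grasp_force: 0.0
```

```bash
python3 -m inch '[[0,0,0,0,0.05,0.5,0.4],[0,0,0,0,0,0.8,0.4],[0,0,0,0,0,0.8,0.4],[0,0,0,0,0,0.35,0.4],[0,0,0,0,0,0.15,0.4],[0,0,0,0,0,0,0.4],[0,0,0,0,0,0,0.4]]'
python3 -m inch '[[0,0,0,0,0,0,1],[0,0,0,0,0,0,1],[0,0,0,0,0,0,1],[0,0,0,0,0,0,1],[0,0,0,0,0,0,1]]' 40
```

```text
clock: 8.05
eef_pos: [528.9, 46.8, 53.6]
tcp_rot: [3.141, -0.0, 1.203]
contact_force: [0.4, 0.6, -0.5]
opening: 0.599
grasp_force: 0.0
clock: 8.47
eef_pos: [529.0, 47.0, 53.8]
tcp_rot: [3.14, -0.001, 1.203]
contact_force: [-0.1, -0.7, 6.8]
opening: 0.334
grasp_force: 39.4
```

```bash
python3 -m inch '[[0,0,0,0,0,-0.06,1],[0,0,0,0,0,0,1]]'
python3 -m inch '[[0,0.018,0,-0.028,0,-0.122,1],[0,0.018,0,-0.021,0,-0.123,1],[0,0,0,0,0,0,1],[0,0,0,0,0,0,1]]'
```

```text
clock: 8.63
eef_pos: [528.5, 47.0, 54.8]
tcp_rot: [3.141, -0.0, 1.203]
contact_force: [-0.4, 0.9, -1.6]
opening: 0.335
grasp_force: 39.5
clock: 8.97
eef_pos: [527.6, 45.0, 60.4]
tcp_rot: [-3.141, -0.112, 1.201]
contact_force: [0.5, 0.4, -1.0]
opening: 0.336
grasp_force: 39.6
```

```bash
python3 -m inch '[[0,0.018,0,0.01,0,-0.144,1],[0,0.018,0,0.01,0,-0.145,1],[0,0,0,0,0,0,1],[0,0,0,0,0,0,1]]'
python3 - <<'E'
from h import *
f=cap('side');cv2.imwrite('pics/side4.png',cv2.resize(f['pixels'][150:330,260:450,::-1],None,fx=3.2,fy=3.2,interpolation=2))
E
```

```text
clock: 9.3
eef_pos: [527.4, 44.8, 67.3]
tcp_rot: [-3.141, -0.224, 1.201]
contact_force: [0.1, -1.1, -0.9]
opening: 0.331
grasp_force: 39.6
```

View pics/side4.png

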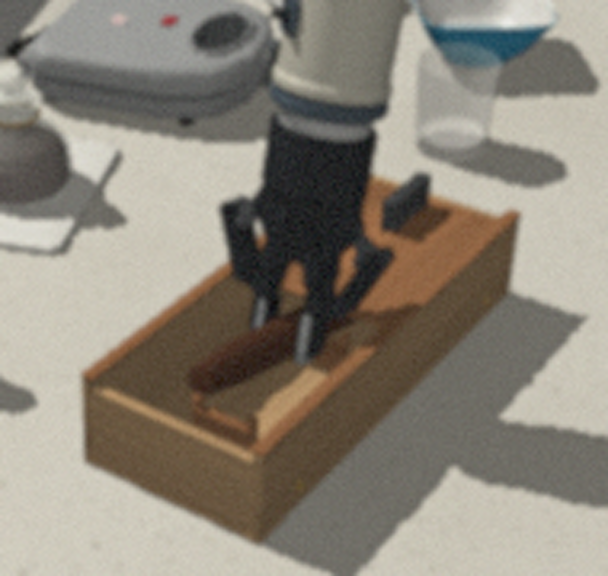

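The pin has tilted with the gripper. Its free end, at (205,375) in the crop, stands above the saddle, and there is no contact force. I'll check the slope from depth before drawing it out.

Run:
```python
from h import *
u=np.array([.365,.931]);w=np.array([-.931,.365]);o=np.array([512.2,-.7])
f=cap('side');P=cloud(f);px=f['pixels'].astype(int)
b=np.stack([(P[...,:2]-o)@u,(P[...,:2]-o)@w,P[...,2]],-1)
k=(abs(b[...,1])<25)&(b[...,0]>75)&(b[...,0]<182)&(b[...,2]>58)&(b[...,2]<130)&(f['z_map']>0)&(px.max(-1)<95)
s=b[k];print(len(s),s[:,0].max())
X=[];Z=[]
for x in range(80,175,8):
    t=s[abs(s[:,0]-x)<4]
    if len(t)>4: X.append(x);Z.append(np.percentile(t[:,2],93));print(x,len(t),Z[-1].round(1),np.percentile(t[:,1],[3,97]).round(1))
p=np.polyfit(X[:6],Z[:6],1);print(np.degrees(np.arctan(p[0])),p,'axis z at x=0:',p[1]-15/np.cos(np.arctan(p[0])))
```

```text
371 164.53210028656648
80 28 80.6 [-0.3 16.4]
88 25 82.1 [-3.3 16.7]
96 31 85.1 [-2.9 16.9]
104 28 86.0 [-2.6 16.9]
112 30 87.6 [-4.1 17.2]
120 36 89.2 [-2.2 16.9]
128 33 89.8 [-5.8 15.6]
136 31 90.6 [-2.9 15.4]
144 31 92.2 [-3.4 14.2]
152 31 93.4 [-3.8 15.1]
160 63 92.1 [-5.5 13.3]
12.19629473601832 [ 0.21613996 63.4791539 ] axis z at x=0: 48.132779447266294
```

```bash
python3 -m inch '[[0,0,0,0.2,0,0,1],[0,0,0,0.4,0,0,1],[0,0,0,0.4,0,0,1],[0,0,0,0.4,0,0,1],[0,0,0,0.2,0,0,1],[0,0,0,0,0,0,1]]'
```

```text
clock: 9.9
eef_pos: [542.5, 83.1, 77.1]
tcp_rot: [3.141, -0.227, 1.205]
contact_force: [1.0, 0.5, -1.6]
opening: 0.333
grasp_force: 39.6
```

```bash
python3 -m inch '[[0,0,0,0.2,0,0,1],[0,0,0,0.4,0,0,1],[0,0,0,0.4,0,0,1],[0,0,0,0.4,0,0,1],[0,0,0,0.2,0,0,1],[0,0,0,0,0,0,1]]'
python3 -m inch '[[0,0,0,0.2,0,0,1],[0,0,0,0.4,0,0,1],[0,0,0,0.4,0,0,1],[0,0,0,0.4,0,0,1],[0,0,0,0.3,0,0,1],[0,0,0,0,0,0,1]]'
```

```text
clock: 10.4
eef_pos: [556.5, 119.1, 86.0]
tcp_rot: [3.141, -0.227, 1.204]
contact_force: [0.4, 0.0, -1.1]
opening: 0.334
grasp_force: 39.6
clock: 10.9
eef_pos: [571.7, 158.2, 95.7]
tcp_rot: [3.14, -0.227, 1.204]
contact_force: [0.4, 0.5, -0.7]
opening: 0.337
grasp_force: 39.6
```

```bash
python3 -m inch '[[0,0,0,0.4,0,0,1],[0,0,0,0.12,0,-0.4,1],[0,0,0,0.22,0,-0.8,1],[0,0,0,0.22,0,-0.95,1],[0,0,0,0.22,0,-0.95,1],[0,0,0,0.22,0,-0.95,1],[0,0,0,0.22,0,-0.95,1],[0,0,0,0.15,0,-0.6,1]]'
python3 -m inch '[[0,0,0,0.1,0,-0.4,1],[0,0,0,0,0,-0.2,1],[0,0,0,0,0,0,1],[0,0,0,0,0,0,1],[0,0,0,0,0,0,1],[0,0,0,0,0,0,1]]'
python3 - <<'E'
from h import *
f=cap('side','pics/side5.png');P=cloud(f);u=np.array([.365,.931]);w=np.array([-.931,.365]);o=np.array([512.2,-.7])
b=np.stack([(P[...,:2]-o)@u,(P[...,:2]-o)@w,P[...,2]],-1);px=f['pixels'].astype(int)
k=(abs(b[...,1])<30)&(b[...,0]>10)&(b[...,2]>120)&(b[...,2]<290)&(b[...,0]<320)&(f['z_map']>0)
s=b[k];print(len(s),s.min(0),s.max(0));print(r.sense()['qvel'])
for n,(a,bb,c,e) in dict(mug=(215,345,275,425),glass=(385,160,418,202),shaker=(230,232,252,272)).items():
    s=P[bb:e,a:c].reshape(-1,3);s=s[(s[:,2]>15)&(s[:,2]<130)];print(n,np.percentile(s,[2,50,98],axis=0).round().tolist())
E
```

```text
clock: 11.57
eef_pos: [575.5, 167.5, 244.9]
tcp_rot: [3.139, -0.228, 1.203]
contact_force: [0.6, -0.2, -0.6]
opening: 0.335
grasp_force: 39.7
clock: 12.07
eef_pos: [573.9, 166.5, 255.3]
tcp_rot: [-3.14, -0.225, 1.202]
contact_force: [-0.3, 0.3, -0.9]
opening: 0.334
grasp_force: 39.7
1401 [ 34.24853486 -29.96774103 209.06900651] [293.5968971   29.9593916  289.99920498]
[ 0.00052136 -0.00216966 -0.00134114 -0.00172539  0.00128902  0.00108837]
mug [[584.0, 400.0, 17.0], [624.0, 465.0, 62.0], [665.0, 504.0, 95.0]]
glass [[419.0, -546.0, 17.0], [452.0, -366.0, 59.0], [489.0, -347.0, 87.0]]
shaker [[765.0, 71.0, 16.0], [779.0, 91.0, 52.0], [801.0, 100.0, 88.0]]
```

View pics/side5.png

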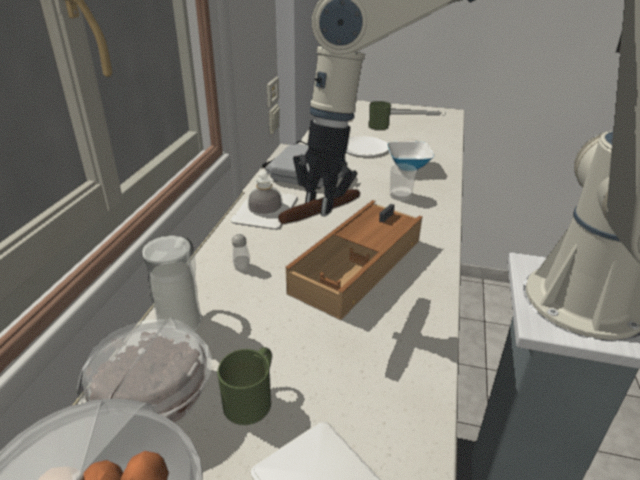

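The pin hangs free in the gripper, from (283,213) to (358,195), with its lowest point at about z 200 mm. The box is empty, the cover is open and the other objects haven't moved.

```bash
python3 -c "
from rig import r
print(r.sign_off())"
```

```text
the job is handed in; nothing more can be done
None
```

The cover is fully open, and the gripper is holding the rolling pin still, its lowest point about 20 cm above the worktop and touching nothing else; the mug, glass and shaker were not moved, and I handed the job in at about 12 s.

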